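# Build a weighted drying stack of green-wood boards

### The job

Build up the drying stack on the black base: lay the wide board centred on the two bearers and square across them, put the two thin stickers across it, one directly above each bearer, and lay the narrow board centred on the stickers, in line with the wide one. Last, set the steel weight down flat on the middle of the narrow board, lowering it gently rather than dropping it. The thick batten lying about is not part of this stack.

Things in the scene. Friction and masses are not known exactly. Their poses are not given: they have to be found in the camera images.
- base: Fixed base of the stack: a black-faced plywood sheet 240 x 130 x 15 mm with two wooden bearers screwed across it, each 22 wide x 120 long x 22 mm high, so that their tops are 37 mm above the bench. The bearers' centre lines are 65 mm either side of the middle. Origin: centre of the underside, on the bench. x axis: the long way, along which the boards are to lie; y axis: along the bearers.
- bearer_a (a point): Centre of the top face of one bearer, 37 mm above the bench, 65 mm from the base's origin along its +x. Axes as the base.
- bearer_b (a point): Centre of the top face of the other bearer, 37 mm above the bench, 65 mm along the base's -x. Axes as the base.
- wide_board_mid (a point): Centre of the loose wide board, a pale plank 220 x 60 x 28 mm lying flat, about 0.32 kg, with white wax-sealed ends and bark along one long edge. x axis: along its length; y: across its 60 mm width; z: up through its 28 mm thickness.
- narrow_board_mid (a point): Centre of the loose narrow board, of the same wood and finish, 200 x 42 x 24 mm lying flat, about 0.17 kg. x axis: along its length; y: across its 42 mm width; z: up through its 24 mm thickness.
- sticker_a_mid (a point): Centre of one of two identical loose stickers, plain brown wooden sticks 120 x 18 x 18 mm, about 30 g (a similar but thicker batten, 125 x 34 x 34 mm, is not part of the job). x axis: along its length. The two stickers are interchangeable.
- sticker_b_mid (a point): Centre of the other sticker, 120 x 18 x 18 mm. x axis: along its length.
- weight_mid (a point): Centre of the loose weight, a dark steel offcut of flat bar 90 x 38 x 25 mm, about 0.67 kg, lying on a large face. x axis: along its length; y: across its 38 mm width; z: up through its 25 mm thickness.
Not all that is in view belongs to the job. Leave any green or turquoise look-alike of the part that bears sticker_a_mid alone.

How it is judged:
By the outcome, as a careful person would: the job done as asked, in the order asked, and still so for the second after the job is handed in, with the robot touching nothing.
It also fails if it takes over 136 s, if anything falls off the work surface, if the arm or the gripper's body presses on something with over 40 N, if the wrist force passes 120 N, or if a joint passes its speed limit or range.

### The arm

A 6-joint arm with a two-finger parallel gripper is mounted at the origin on the work surface. World frame = base frame: x ahead of the robot, y to its left, z up, the work surface at z = 0. Lengths are in m, angles in rad, forces in N, time in s.
With the tool pointing down it reaches from about 0.275 to 1 m from the base axis. Payload 8.4 kg.
Tool frame: the origin (TCP) lies midway between the tips of the shut fingers; the grasp point (between the pads) lies 19 mm behind it (grip_point_offset is the distance from the TCP to the grasp point, in m); y points along the fingers, x is the direction in which the jaws open and shut, and the axes are right-handed (so a half turn about y gives the same grasp; the last joint's range is limited). The gripper opens to 85 mm and grips with 20 to 120 N. Pads are 22 mm wide; open, the fingers measure 114 mm over their backs; the gripper's body (76 mm by 85 mm) begins 54 mm behind the grasp point. The pads swing forward as they close: fully open they stand 13 mm farther back than shut.
Start: joints at [1.144, 0.353, 1.633, -0, 1.155, -0.002], TCP at [0.258, 0.569, 0.231] pointing down, gripper open.
Joint ranges: [-2.63, 2.63], [-0.92, 2.1], [0.06, 2.66], [-1.3, 4.44], [0, 2.69], [-3.02, 3.02]. Speed limits (rad/s): [2.22, 2.22, 2.79, 3.14, 3.14, 3.14].

### API

Orientations are given as a unit quaternion [x, y, z, w].
In Python, from workcell import move_to, move_l, goto_joints, gripper_to, pause, ik, camera, PlanningError, close_job, read_clock, read_q, read_qd, read_joint_torque, read_ee_pos, read_tcp_rot, read_contact_force, read_moment, read_grip_width, grip_point_offset gives the robot as it stands. The module is installed in compiled form; this text tells all that it offers. Calls block until the motion is done:
- move_to(position, orientation): joint-space move of the TCP to a pose.
- move_l(position, rate=0.15, ori=None): straight line of the TCP; ori=None keeps the orientation; rate is the mean speed in m/s.
- goto_joints(angles): joint-space move.
- gripper_to(opening, effort=None): finger opening in m; effort is the grip in N (None keeps the last); returns when the fingers have stopped.
- pause(seconds).
- ik(position, orientation): joint angles nearest the present ones, or None.
- camera(name): name is "scene" or "top" or "wrist"; returns a dict with "pixels" (400x640x3 uint8, blue, green, red), "intrinsics" (3x3 intrinsics, pixels), "dist_coeffs" ([k1, k2, p1, p2, k3] as OpenCV has them; the pictures are not rectified), "R" (3x3) and "t" (3): a world point X has camera coordinates R X + t. Camera axes: x right, y down, z forward; pixel columns grow to the right and rows downward; lengths in m; the calibration is good to about 2 mm. A picture is of the moment at which its call begins. There is no depth.
A pose or a line that the arm cannot do raises PlanningError and nothing moves.
- close_job(): hands the job in, once; it reports no verdict.
Readings, each from a call of its own:
- read_clock(): time.
- read_q(): joint angles.
- read_qd(): joint speeds.
- read_joint_torque(): joint torques, N m.
- read_ee_pos(): TCP position.
- read_tcp_rot(): TCP orientation.
- read_contact_force(): force on the tool from outside, world axes, zero at the start.
- read_moment(): the same for the moment, N m.
- read_grip_width(): finger opening in m.
Only numpy, scipy, OpenCV 4.12 (cv2) and the standard library are available. Lean on these libraries where they do the work, as an engineer would, in place of code of your own. Each camera call takes 0.05 s, during which the arm holds its last target. There are 200 camera calls.

## Working session

There is one attempt and no reset: what is moved stays moved. The work goes in short steps, each a Python script; the robot and the scene stay as the last script left them, time stands still between calls to the robot, and variables do not carry over. Pictures are saved under pics/ and viewed, about 12 in all and at most 16, crops included, and the job is handed in when it is done.

```bash
mkdir -p pics; python3 - <<'E'
from workcell import *
import cv2,json
for n in("top","scene"):
    c=camera(n); cv2.imwrite(f"pics/{n}0.png",c["pixels"]); print(n,c["intrinsics"],c["dist_coeffs"],c["R"],c["t"])
print(read_clock(),read_ee_pos(),read_tcp_rot(),grip_point_offset,read_grip_width())
E
```

```text
top [[433.00622108   0.         320.32380483]
 [  0.         433.00622108 196.92667286]
 [  0.           0.           1.        ]] [0.04012268 0.         0.         0.         0.        ] [[ 0.01744392 -0.99984083 -0.00374413]
 [-0.99300524 -0.01688706 -0.11685637]
 [ 0.11677454  0.00575638 -0.99314177]] [-0.00279825  0.50294017  1.14848648]
scene [[482.43062584   0.         319.64149124]
 [  0.         482.43062584 199.10588594]
 [  0.           0.           1.        ]] [-0.07801842  0.          0.          0.          0.        ] [[ 0.83439933  0.5510634  -0.01033905]
 [ 0.41680184 -0.64315749 -0.64235868]
 [-0.36062999  0.53167431 -0.76633442]] [-0.40270599 -0.19067107  1.40724822]
0.1 [0.25742327 0.56906371 0.23062969] [ 0.59441491  0.38297313 -0.38371937 -0.59393765] 0.0187 0.085484908704712
```

View pics/top0.png

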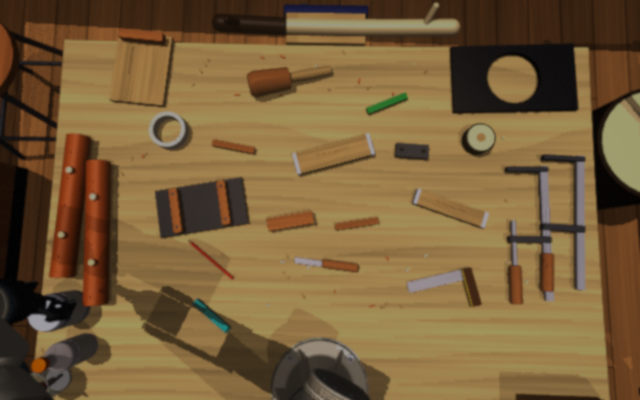

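View pics/scene0.png

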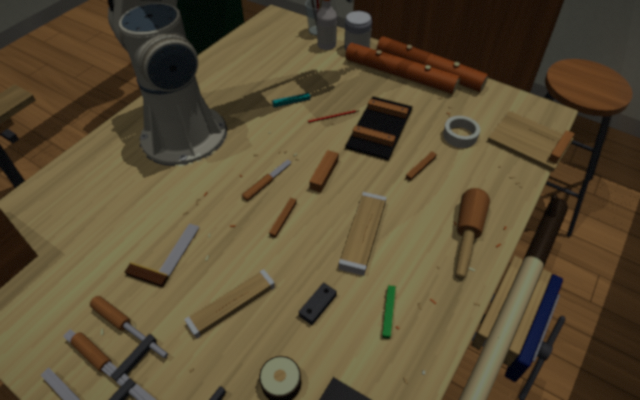

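The top view shows the base at (202,207), with its bearers at (175,210) and (223,202). The wide board is at (334,154), the narrow board at (451,207) and the weight at (411,151). The stickers are at (233,146) and (357,223), and the thick batten is at (290,221). The green and turquoise look-alikes are at (386,103) and (211,314). Next I'll hover over each part with the wrist camera.

```bash
cat > h.py <<'E'
from workcell import *
import numpy as np, cv2, pickle
from scipy.spatial.transform import Rotation as Ro
def quat(yaw):           # jaw direction at yaw, fingers down; half turn chosen in pose()
    c,s=np.cos(yaw),np.sin(yaw)
    return Ro.from_matrix(np.array([[c,0,-s],[s,0,c],[0,-1,0]])).as_quat()
def best(p,yaw):         # half turn that keeps the last joint near zero
    b=np.arctan2(p[1],p[0]); d=(yaw-b+np.pi/2)%np.pi-np.pi/2
    return quat(b+d)
def ray(c,uv,z):
    n=cv2.undistortPoints(np.float64(uv).reshape(-1,1,2),c["intrinsics"],np.float64(c["dist_coeffs"])).reshape(-1,2)
    d=np.c_[n,np.ones(len(n))]@c["R"]; o=-c["R"].T@c["t"]
    return o+d*((z-o[2])/d[:,2])[:,None]
def proj(c,X):
    return cv2.projectPoints(np.float64(X).reshape(-1,1,3),cv2.Rodrigues(c["R"])[0],c["t"],c["intrinsics"],np.float64(c["dist_coeffs"]))[0].reshape(-1,2)
E
python3 - <<'E'
from h import *
c=camera("top")
# ends of each part (u,v), z of the points
R={"base":([(175,210),(223,202)],.037),"wide":([(296,162),(372,146)],.028),"narrow":([(417,199),(485,216)],.024),
"weight":([(396,150),(428,152)],.025),"stA":([(213,143),(254,150)],.018),"stB":([(335,225),(378,220)],.018)}
out={}
for k,(uv,z) in R.items():
    P=ray(c,uv,z); d=P[1]-P[0]; m=P.mean(0); out[k]=(m,np.arctan2(d[1],d[0])); print(k,m.round(3),np.linalg.norm(d).round(3),np.degrees(out[k][1]).round(1))
pickle.dump(out,open("rough.pkl","wb"))
ims={}
for k in("base","stA","wide","weight","narrow","stB"):
    m=out[k][0]; b=np.arctan2(m[1],m[0])
    move_to([*m[:2]-0.05*np.r_[np.cos(b),np.sin(b)],.27],quat(b)); pause(.2)
    ims[k]=camera("wrist")
    uv=proj(ims[k],m)[0]; print(k,uv.round(0),read_clock())
pickle.dump(ims,open("ims.pkl","wb"))
L=[cv2.putText(i["pixels"].copy(),k,(5,30),0,1,(0,0,255),2) for k,i in ims.items()]
L=[cv2.resize(i,(400,250),interpolation=cv2.INTER_AREA) for i in L]
cv2.imwrite("pics/m1.png",np.vstack([np.hstack(L[:2]),np.hstack(L[2:4])])); cv2.imwrite("pics/m2.png",np.hstack(L[4:]))
E
```

```text
base [0.472 0.332 0.037] 0.13 -79.4
wide [ 0.623 -0.03   0.028] 0.214 -77.0
narrow [ 0.481 -0.349  0.024] 0.187 -103.3
weight [ 0.635 -0.245  0.025] 0.088 -92.8
stA [0.641 0.25  0.018] 0.116 -98.8
stB [ 0.436 -0.094  0.018] 0.118 -82.4
base [373. 163.] 1.6167
stA [371. 159.] 2.6083
wide [371. 161.] 3.875
weight [372. 161.] 4.9417
narrow [371. 161.] 5.925
stB [370. 158.] 7.1333
```

View pics/m1.png

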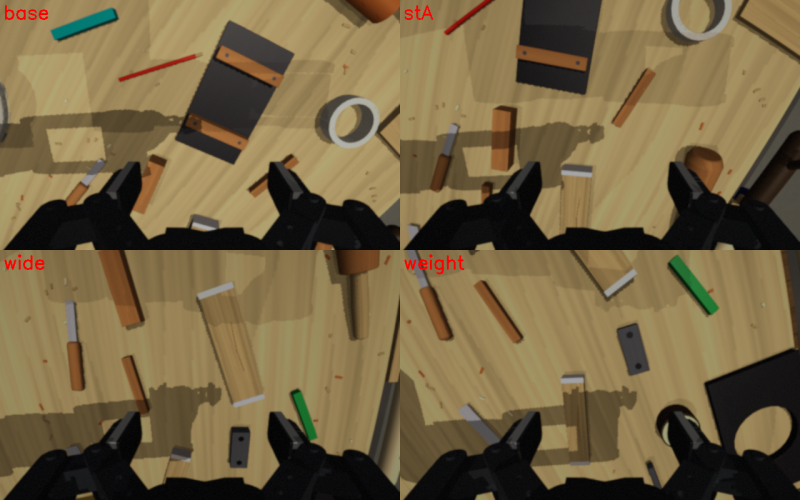

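View pics/m2.png

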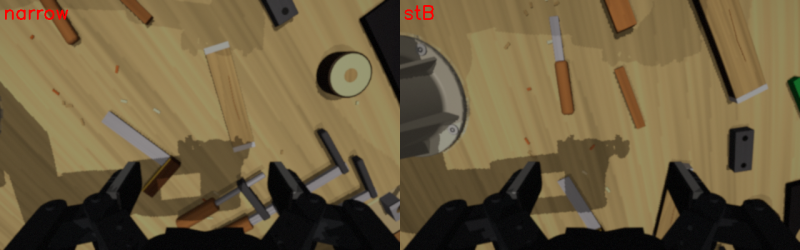

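The wrist views show every part whole and sharp. I'll refine each pose by fitting a box silhouette to a colour mask. For the boards I'll use their white ends, and for the base its bearers.

```bash
cat >> h.py <<'E'
from scipy.optimize import minimize
C8=np.array([[a,b,c] for a in(-.5,.5) for b in(-.5,.5) for c in(-.5,.5)])
def boxes(k,p,e=.006):   # list of 8-corner boxes in the world; p=(x,y,yaw,z of underside)
    x,y,t,z0=p
    S={"wide":(.22,.06,.028),"narrow":(.2,.042,.024),"st":(.12,.018,.018),"weight":(.09,.038,.025)}
    if k=="base": B=[((s*.065,0,.026),(.022,.12,.022)) for s in(-1,1)]
    elif k in("wide","narrow"):
        l,w,h=S[k]; B=[((s*(l-e)/2,0,h/2),(e,w,h)) for s in(-1,1)]
    else: l,w,h=S[k[:2] if k[:2]=="st" else k]; B=[((0,0,h/2),(l,w,h))]
    Rz=Ro.from_euler("z",t).as_matrix()
    return [(C8*s+c)@Rz.T+[x,y,z0] for c,s in B]
def sil(c,bs,sh=3):
    m=np.zeros((400,640),np.uint8)
    for b in bs:
        cv2.fillConvexPoly(m,np.int32(np.round(cv2.convexHull(np.float32(proj(c,b)))*2**sh)),255,shift=sh)
    return m
def colmask(k,im):
    H,S,V=[a.astype(int) for a in cv2.split(cv2.cvtColor(im,cv2.COLOR_BGR2HSV))]
    if k in("wide","narrow"): m=(S<65)&(V>75)
    elif k=="weight": m=(V<95)&(S<90)
    else: m=(H<15)&(S>110)
    return np.uint8(m)*255
def fit(k,c,p0,z0=0.,roi=25,free_e=True):
    r=cv2.dilate(sil(c,boxes(k,(*p0,z0))),np.ones((roi,roi)))
    M=cv2.GaussianBlur(colmask(k,c["pixels"])&r,(0,0),1.).astype(float)/255
    def cost(v):
        s=cv2.GaussianBlur(sil(c,boxes(k,(p0[0]+v[0]/100,p0[1]+v[1]/100,p0[2]+v[2]/10,z0),abs(v[3])/100)),(0,0),1.)/255.
        return 1-np.minimum(s,M).sum()/np.maximum(s,M).sum()
    sx=np.array([[0,0,0,.6]]+[[1,0,0,.6],[0,1,0,.6],[0,0,.7,.6],[0,0,0,1.]])
    o=minimize(cost,sx[0],method="Nelder-Mead",options=dict(initial_simplex=sx,maxfev=400,xatol=.003,fatol=1e-5))
    o=minimize(cost,o.x,method="Nelder-Mead",options=dict(initial_simplex=o.x+(sx-sx[0])*.3,maxfev=300,xatol=.003,fatol=1e-5))
    v=o.x; return np.array([p0[0]+v[0]/100,p0[1]+v[1]/100,p0[2]+v[2]/10]),1-o.fun,abs(v[3])*10
def draw(c,k,p,z0=0.,im=None):
    im=c["pixels"].copy() if im is None else im
    for b in boxes(k,(*p,z0)):
        q=np.int32(proj(c,b).round())
        for i in range(8):
            for j in range(i): 
                if (C8[i]!=C8[j]).sum()==1: cv2.line(im,tuple(map(int,q[i])),tuple(map(int,q[j])),(255,255,0),1,cv2.LINE_AA)
    return im
E
python3 - <<'E'
from h import *
r=pickle.load(open("rough.pkl","rb")); ims=pickle.load(open("ims.pkl","rb")); P={}; L=[]
for k,c in ims.items():
    m,t=r[k]; P[k],iou,e=fit(k,c,(m[0],m[1],t)); print(k,P[k][:2].round(4),np.degrees(P[k][2]).round(2),round(iou,3),round(e,1))
    im=draw(c,k,P[k]); u,v=proj(c,m)[0].astype(int); x,y=max(u-130,0),max(v-140,0)
    L.append(cv2.resize(im[y:y+290,x:x+260],(266,297)))
pickle.dump(P,open("P.pkl","wb"))
cv2.imwrite("pics/fit.png",np.vstack([np.hstack(L[:3]),np.hstack(L[3:])]))
E
```

```text
base [0.4713 0.332 ] -79.58 0.911 8.0
stA [0.6434 0.2497] -100.05 0.789 10.3
wide [ 0.625  -0.0277] -74.2 0.686 7.9
weight [ 0.6376 -0.2457] -92.81 0.917 9.4
narrow [ 0.4803 -0.3479] -108.89 0.694 8.8
stB [ 0.4345 -0.0933] -79.48 0.831 8.0
```

View pics/fit.png

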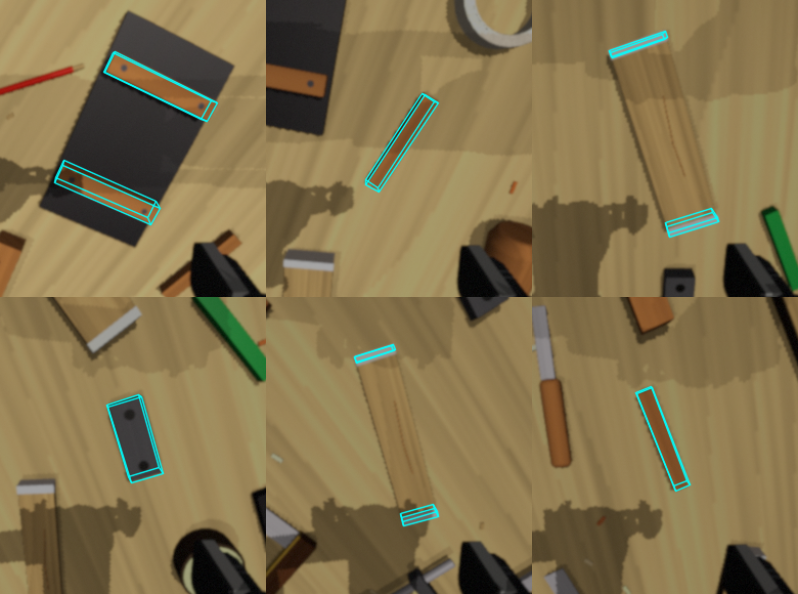

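The fits sit well on every part, so I'll pick up the wide board and place it.

```bash
cat >> h.py <<'E'
PAR={"wide":(.085,-.003,50,.085),"stA":(.045,.003,25,.036),"stB":(.045,.003,25,.036),"narrow":(.070,0.,40,.062),"weight":(.065,.001,60,.058)} # approach opening, TCP z, effort, release opening
def pick(k,p,up=.2):
    op,z,f,_=PAR[k]; q=best(p,p[2]+np.pi/2)
    gripper_to(op,f); move_to([p[0],p[1],.1],q); move_l([p[0],p[1],z+.02],.12); move_l([p[0],p[1],z],.05)
    print("down F",read_contact_force().round(1)); gripper_to(0.,f); w=read_grip_width()
    move_l([p[0],p[1],up],.15); print(k,"width",round(w*1e3,1),"lifted",round(read_grip_width()*1e3,1),read_contact_force().round(1))
def place(k,p,dz,up=.2):  # p: x,y,yaw of the part's long axis; dz: support height
    _,z,f,rel=PAR[k]; q=best(p,p[2]+np.pi/2)
    move_to([p[0],p[1],up],q); zt=z+dz; move_l([p[0],p[1],zt+.02],.15); move_l([p[0],p[1],zt+.003],.04); pause(.25); f0=read_contact_force()[2]
    for s in np.arange(.0022,-.0035,-.0008):
        move_l([p[0],p[1],zt+s],.02); df=read_contact_force()[2]-f0
        if df>1.5: break
    print("contact at",round(s*1e3,1),"mm dF",round(df,1)); pause(.1)
    gripper_to(rel,f); pause(.1); move_l([p[0],p[1],zt+.03],.06); move_l([p[0],p[1],zt+.14],.2); print("t",read_clock())
def lookat(m,h=.27,back=.05):
    b=np.arctan2(m[1],m[0]); move_to([*np.r_[m[0],m[1]]-back*np.r_[np.cos(b),np.sin(b)],h],quat(b)); pause(.2); return camera("wrist")
E
python3 - <<'E'
from h import *
P=pickle.load(open("P.pkl","rb")); pick("wide",P["wide"]); place("wide",P["base"],.037)
c=lookat(P["base"],.30); pickle.dump(c,open("c1.pkl","wb")); p,iou,e=fit("wide",c,P["base"],.037); print(p[:2],P["base"][:2],np.degrees(p[2]-P["base"][2]),iou,e)
b,iou,_=fit("base",c,P["base"]); print("bearers (ends only)",b,np.degrees(b[2]),iou)
cv2.imwrite("pics/w1.png",draw(c,"base",P["base"],0,draw(c,"wide",p,.037)))
E
```

```text
down F [-0.1  0.5  0.3]
wide width 59.2 lifted 59.4 [-0.6 -0.6 -3.8]
contact at -0.2 mm dF 8.8
t 18.075
[0.47244893 0.33245045] [0.47130556 0.33202601] -0.03664137792513337 0.7738613370772599 5.292695037870466
bearers (ends only) [ 0.47096241  0.33180005 -1.38769695] -79.50917864785745 0.4059679192673957
```

View pics/w1.png

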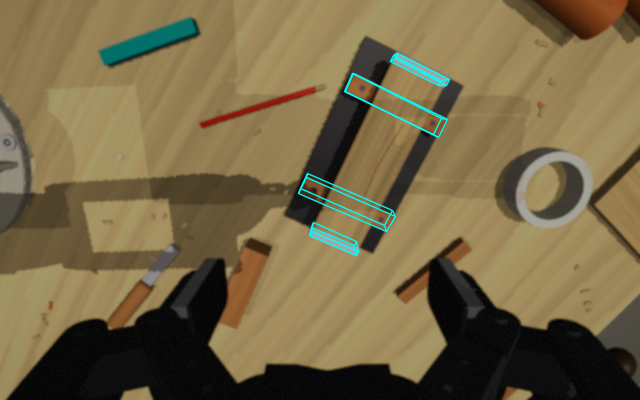

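The wide board is down, centred to about 1 mm and square to within 0.1°. The stickers are next.

```bash
python3 - <<'E'
from h import *
P=pickle.load(open("P.pkl","rb")); b=P["base"]; u=np.r_[np.cos(b[2]),np.sin(b[2])]
T={"stA":np.r_[b[:2]-.065*u,b[2]+np.pi/2],"stB":np.r_[b[:2]+.065*u,b[2]+np.pi/2]}
for k in("stA","stB"): pick(k,P[k]); place(k,T[k],.065,.22)
c=lookat(b,.30); pickle.dump(c,open("c2.pkl","wb")); im=None
for k in T:
    p,iou,e=fit(k,c,T[k],.065,15); d=p[:2]-T[k][:2]; print(k,"err along base x,y mm",(1e3*np.r_[d@u,d@[-u[1],u[0]]]).round(1),np.degrees(p[2]-T[k][2]).round(2),round(iou,2)); im=draw(c,k,p,.065,im)
cv2.imwrite("pics/s1.png",np.hstack([cv2.resize(a[20:280,260:500],(400,433)) for a in(c["pixels"],im)]))
E
```

```text
down F [-0.3 -0.4  0. ]
stA width 17.4 lifted 17.4 [ 0.4  1.5 -1. ]
contact at -0.2 mm dF 5.4
t 29.8417
down F [-0.8 -0.6 -0.6]
stB width 17.4 lifted 17.4 [-0.  -1.2 -0.2]
contact at 0.6 mm dF 1.6
t 40.9167
stA err along base x,y mm [ 0.6 -3.2] 0.52 0.87
stB err along base x,y mm [-0.9 -1.9] -0.89 0.74
```

View pics/s1.png

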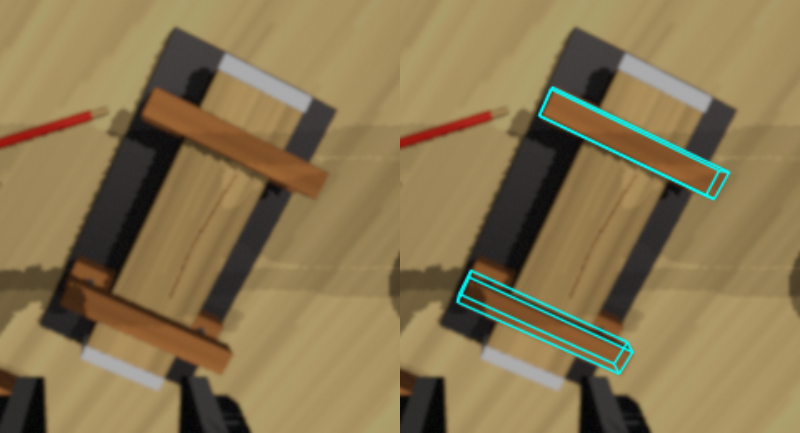

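Both stickers sit over their bearers, within 1 mm across, about 2–3 mm along their length and less than 1° in angle. That leaves the narrow board, then the weight.

```bash
python3 - <<'E'
from h import *
P=pickle.load(open("P.pkl","rb")); b=P["base"]; u=np.r_[np.cos(b[2]),np.sin(b[2])]
pick("narrow",P["narrow"]); place("narrow",b,.083,.24)
c=lookat(b,.34); pickle.dump(c,open("c3.pkl","wb"))
p,iou,e=fit("narrow",c,b,.083,19); d=p[:2]-b[:2]; print("err mm",(1e3*np.r_[d@u,d@[-u[1],u[0]]]).round(1),np.degrees(p[2]-b[2]).round(2),round(iou,2),e)
im=draw(c,"narrow",p,.083)
cv2.imwrite("pics/n1.png",np.hstack([cv2.resize(a[20:280,260:500],(400,433)) for a in(c["pixels"],im)]))
E
```

```text
down F [0.1 0.5 0.5]
narrow width 41.2 lifted 41.5 [-1.1  0.4 -1.8]
contact at -0.2 mm dF 5.6
t 55.5667
err mm [ 0.4 -0.4] -0.05 0.56 5.960262434713767
```

View pics/n1.png

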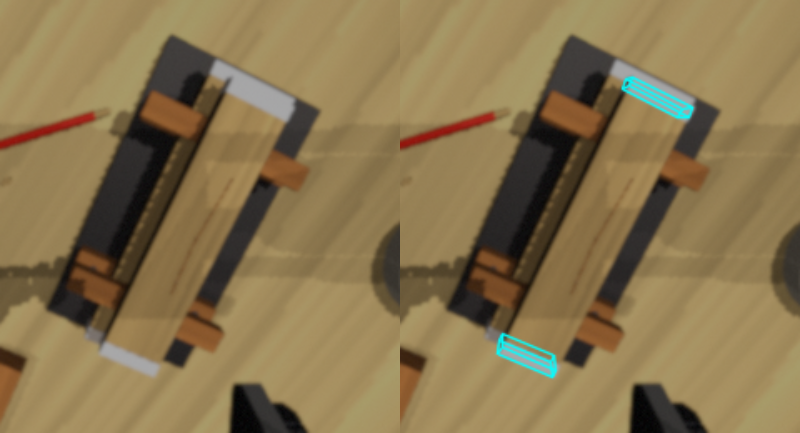

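The near end of the narrow board matches the fit. Its far end blends with the wide board's white end, but the right corner agrees to within about 2 mm. Now the weight.

```bash
python3 - <<'E'
from h import *
P=pickle.load(open("P.pkl","rb")); b=P["base"]; u=np.r_[np.cos(b[2]),np.sin(b[2])]
pick("weight",P["weight"],.22); place("weight",b,.107,.27)
c=lookat(b,.36); pickle.dump(c,open("c4.pkl","wb"))
p,iou,e=fit("weight",c,b,.107,19); d=p[:2]-b[:2]; print("err mm",(1e3*np.r_[d@u,d@[-u[1],u[0]]]).round(1),np.degrees(p[2]-b[2]).round(2),round(iou,2))
im=draw(c,"weight",p,.107)
cv2.imwrite("pics/f1.png",np.hstack([cv2.resize(a[20:280,260:500],(400,433)) for a in(c["pixels"],im)]))
s=camera("scene")["pixels"][60:260,280:560]; cv2.imwrite("pics/f2.png",cv2.resize(s,None,fx=2,fy=2))
E
```

```text
down F [-0.2 -0.5  0.4]
weight width 36.7 lifted 36.7 [-0.2 -0.4 -6.8]
contact at -0.2 mm dF 12.4
t 69.175
err mm [-0.5  3.8] -3.54 0.83
```

View pics/f1.png

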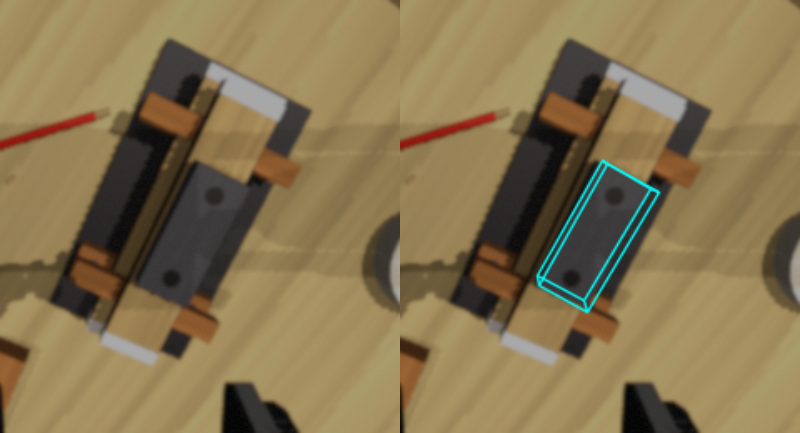

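View pics/f2.png

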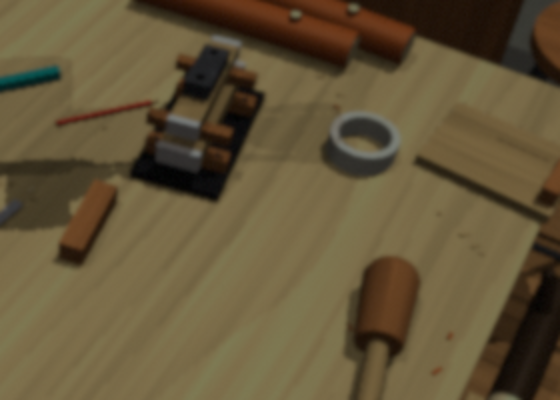

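```bash
python3 - <<'E'
from workcell import *
print(read_clock(),read_contact_force()); close_job()
E
```

```text
70.0333 [-0.26695338 -0.26222079 -0.94137315]
the job is handed in; nothing more can be done
```

I built the stack in the order asked and handed it in at about 70 s, well inside the 136 s limit. The gripper was clear of everything. The batten and the green and turquoise look-alikes were left alone.

How each part sat against the base when checked with the wrist camera:

| Part | Offset from target | Angle error | Confidence |
|---|---|---|---|
| Wide board | about 1 mm | under 0.1° | good fit |
| Stickers | within 1 mm across, 2–3 mm along their length | 0.5° and 0.9° | good for one, looser for the other |
| Narrow board | about 0.5 mm | under 0.1° | weak fit: its far end blended with the wide board's white end |
| Weight | about 4 mm sideways | 3.5° | contradicted by the picture |

**Weight:** I think its fitted offset is false, because the dark base showing beside it disturbed the fit. By eye it lies flat, centred and nearly in line with the narrow board (roughly 2° at most). I left it as it was. It was lowered in 0.8 mm steps until it touched, and the contact force rose by about 12 N before release.

The last overall picture showed the whole stack standing. I did not look again after the hand-in.

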